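# Tip the postcard case into the picture outline and take the picture

## Robot

A 6-joint arm with a two-finger parallel gripper is mounted at the origin on the work surface. World frame = base frame: x ahead of the robot, y to its left, z up, the work surface at z = 0. Lengths are in mm, angles in degrees, forces in N, time in s.
With the tool pointing down it reaches from about 300 to 850 mm from the base axis. Payload 4.2 kg.
Tool frame: the origin (TCP) lies between the finger pads; the fingertips stand 22 mm ahead of it and the grasp point (between the pads) lies 3 mm ahead of it; z points along the fingers, y is the direction in which the jaws open and shut (so a half turn about z gives the same grasp; the last joint's range is limited). The gripper opens to 91 mm and grips with 3 to 60 N. Pads are 32 mm wide; open, the fingers measure 118 mm over their backs; the gripper's body (76 mm by 178 mm) begins 60 mm behind the grasp point.
Start: joints at [-71.505, 18.312, 89.639, -0, 72.044, -1.146], TCP at [193.275, -541.558, 235.976] pointing down, gripper open.
Joint ranges: [-177.97, 177.97], [-48.28, 115.42], [12.27, 149.76], [-77.06, 257.06], [2.81, 150.46], [-146.56, 146.56]. Speed limits (degrees/s): [147.25, 147.25, 180, 180, 180, 180].

## Interface

Orientations are given as [roll, pitch, yaw] about the fixed x, y, z axes, in that order (R = Rz(yaw) Ry(pitch) Rx(roll)).
In Python, from workcell import * gives the robot as it stands.
- The arm moves only by the shell command python3 -m jog 'ROWS' [OPENING] [FORCE]. ROWS is text: rows parted by semicolons, each of 6 numbers parted by spaces: the shift along the tool's x, y, z in units of 0.5 m (1.0 is 0.5 m), then the turn, a rotation vector about the tool's x, y, z in units of pi/2 rad (1.0 is pi/2 rad). A call has 1 to 20 rows; each row is the pose to reach, as a shift and turn from the pose measured when the call began, along the tool's axes at that moment; what a row does not reach only later rows make up. A row lasts 1/12 s, in which the tool goes at most 41.7 mm and 7.16 degrees, less where a joint would pass 70% of its speed; a pose out of reach is approached as far as the arm can. A call with a number of a shift or a turn outside -1 to 1 is refused whole. A call with a gripper value outside its range is refused whole. OPENING is the opening, from -1 (shut) to 1 (fully open), set as the call begins (- or left out, the last holds). The fingers move at their own pace and stop on an object; FORCE is the grip in N (left out, the last holds). Time passes only in rows, so rows that repeat a pose let the fingers close. It gives the time, the measured TCP pose, the force and the opening at its end, in the units of the state.
- state(): the state, without advancing time (a new reading comes with each control period).
- grab_frame(name): name is "scene" or "top" or "wrist"; returns the picture (400x640x3 uint8, red, green, blue); there is no depth.
- calibration(name): a dict with "mtx" (3x3 intrinsics, pixels), "distortion" ([k1, k2, p1, p2, k3] as OpenCV has them; the pictures are not rectified), "rvec" (rotation vector, rad) and "tvec" (3), from world to camera coordinates, as OpenCV has them. Camera axes: x right, y down, z forward; pixel columns grow to the right and rows downward; lengths in mm; the calibration is good to about 2 mm. A picture is of the moment at which its call begins: read the wrist's pose just before it. calibration takes no time and is no camera call; for the wrist camera it gives the pose at the moment of the call.
- job_done(): hands the job in, once; it reports no verdict.
Trained networks look in the newest picture that a camera, given by its name, has taken for a name from the list of things; names that differ only in an ending like _2 or _b are one class to them, and where a whole thing is asked for, a point or a joint stands for the part that bears it (a point fixed in the world has none). Each returns a list of dicts, best first, with "confidence" (0 to 1); they miss things now and then, are a little off and sometimes report something else, mostly with a low value. They report only what shows in the picture. A call takes as long as a camera call. They do not tell look-alikes from the thing itself.
- spot_in(query, camera): "rect" ([left, top, right, bottom] in pixels, round what is visible of it).
- tip_of(query, camera): "location" ([column, row] in pixels: a listed point, or the origin of a listed thing).
The state is a dict: "time_s": time; "qpos": joint angles; "qvel": joint speeds; "effort": joint torques, N m; "ee_pos": TCP position; "ee_rot": TCP orientation; "force": force on the tool from outside, world axes, zero at the start; "torque": the same for the moment, N m; "gripper_width": finger opening in mm.
Only numpy, scipy, OpenCV 4.12 (cv2) and the standard library are available. Lean on these libraries where they do the work, as an engineer would, in place of code of your own. Each camera call takes 0.05 s, during which the arm holds its last target. There are 200 camera calls.

## Task

Push the tall postcard case over near its top so that it falls flat on its broad face, wholly inside the white picture outline on the copy board, without lifting or carrying it. Once it lies still there, press the camera's release button fully down and let it spring back. Leave the photo scale and everything else where they are.

Things in the scene. Friction and masses are not known exactly. Their poses are not given: they have to be found in the camera images.
- case: tall slim cardboard postcard case, closed and rigid, 0.2 to 0.4 kg: 40 mm thick (own x), 100 wide (own y), 150 tall (own z), front and back alike. Stands loose on the board at the +y or the -y end of the outline, a broad face towards the outline's middle (up to 0.08 rad off square). Tipped past 15 degrees it falls by itself, foot edge staying within 15 mm. Origin: centre of its underside
- case_center (a point): centre of the case, 75 mm above its underside: 85 mm above the table when standing, 30 mm when lying on its broad face on the board
- foot_a (a point): midpoint (in thickness) of the case's bottom edge at its own y = -50 mm: a corner of its outline when it lies on its broad face
- foot_b (a point): the same at its own y = +50 mm, bottom
- head_a (a point): the same at its own y = -50 mm, top (150 mm up)
- head_b (a point): the same at its own y = +50 mm, top (150 mm up)
- frame (a point): centre of the white picture outline on the fixed grey copy board's top face, 10 mm above the table. Outline: rectangle of thin white lines, 250 mm along this point's y, 150 mm along its x (lines at +-125 and +-75 mm); z up. Board 260 mm (x) by 400 mm (y), centred here, turned up to 0.2 rad from the world axes
- scale_bar: photo scale: a thin aluminium bar with black squares, 20 x 120 x 6 mm, loose, lying on the board just inside the end of the outline opposite the case, its centre about 110 mm from the outline's centre. Origin: centre of its underside
- release (a joint): travel of the camera's release button (m): 0 up, 0.006 fully down, pressed downward; about 5 N at full travel, springs back by itself; it triggers beyond 0.004
- release_top (a point): centre of the top of the round black release button, 32 mm diameter, in a fixed metal housing on the table to the right (-y) of the board, nearer the robot; this point is the top face to press straight down on
- loupe: Bystander. black round magnifier, 42 mm diameter, 45 mm tall, standing on the board's far margin. Origin: centre of its underside
- squat_box: Bystander. low cardboard box with overlapping lid, 55 x 95 x 65 mm tall, on the table to the left of the board. Origin: centre of its underside
- stamp: Bystander. wooden rubber stamp with a round knob, 36 mm diameter foot, 70 mm tall, on the table to the right of the board. Origin: centre of its underside
- paste_jar: Bystander. jar, 56 mm diameter, 70 mm tall, on the table beyond the board. Origin: centre of its underside
- pencil_cup: Bystander. empty grey cup, 72 mm diameter, 90 mm tall, on the table beyond the board. Origin: centre of its underside
Things that resemble listed ones, but are neither listed nor needed, are in the scene too. Leave any green or purple look-alike of the case alone. Several things look just like the part that bears release: the one meant starts farthest to the robot's left.

How it is judged:
By the outcome, as a careful person would: the job done as asked, in the order asked, and still so for the second after the job is handed in, with the robot touching nothing.
It also fails if it takes over 48 s, if anything falls off the work surface, if the arm or the gripper's body presses on something with over 40 N, if the wrist force passes 120 N, or if a joint passes its speed limit or range.

## Working session

There is one attempt and no reset: what is moved stays moved. The work goes in short steps, Python scripts to look and compute and a shell command to move; the robot and the scene stay as the last step left them, time stands still between calls to the robot, and variables do not carry over. Pictures are saved under pics/ and viewed, about 8 in all and at most 12, crops included, and the job is handed in when it is done.

```bash
ls; mkdir -p pics
cat > h.py <<'E'
from workcell import *
import numpy as np, cv2
def cal(n):
    c=calibration(n); return np.array(c["mtx"],float),np.array(c["distortion"],float),cv2.Rodrigues(np.array(c["rvec"],float))[0],np.array(c["tvec"],float).ravel()
def ray(n,px,z):
    K,d,R,t=cal(n)
    u=cv2.undistortPoints(np.array(px,float).reshape(-1,1,2),K,d).reshape(-1,2)
    D=np.c_[u,np.ones(len(u))]@R; C=-R.T@t
    return C+D*((z-C[2])/D[:,2])[:,None]
def proj(n,P):
    K,d,R,t=cal(n)
    return cv2.projectPoints(np.array(P,float).reshape(-1,1,3),cv2.Rodrigues(R)[0],t,K,d)[0].reshape(-1,2)
def save(n,f):
    im=grab_frame(n); cv2.imwrite("pics/"+f,im[:,:,::-1]); return im
E
python3 - <<'E'
from h import *
a=save("top","top0.png"); b=save("scene","scene0.png")
s=state(); print(s["time_s"],s["force"],s["gripper_width"],s["ee_rot"])
for cam in ("top","scene"):
    for q in ("case","scale_bar","release","loupe"):
        for r in spot_in(q,cam)[:5]: print(cam,q,np.round(r["rect"]),round(r["confidence"],2))
    for q in ("frame","release_top","case"):
        for r in tip_of(q,cam)[:5]: print(cam,"tip",q,np.round(r["location"],1),round(r["confidence"],2))
E
```

```text
pics
0.1 [-0.06015519  0.77927242 -0.12664882] 91.36802022756004 [-1.79907504e+02 -9.74138344e-04  1.96407865e+01]
top case [331. 195. 365. 248.] 0.95
top case [391. 296. 430. 348.] 0.82
top case [417. 129. 464. 186.] 0.79
top scale_bar [252. 188. 271. 237.] 0.69
top release [416. 258. 433. 267.] 0.46
top loupe [333. 197. 367. 245.] 0.71
top loupe [323. 176. 338. 193.] 0.66
top tip frame [302.3 220.1] 0.83
top tip release_top [420.8 261.5] 0.69
top tip release_top [457.2 244.9] 0.41
top tip case [428.3 166.7] 0.97
top tip case [402.7 320.2] 0.79
top tip case [343.4 227.3] 0.68
top tip case [423.3 263.9] 0.58
scene case [154. 166. 200. 239.] 0.96
scene case [268. 157. 309. 227.] 0.85
scene case [279. 102. 306. 164.] 0.65
scene scale_bar [340. 240. 375. 272.] 0.81
scene release [216. 162. 227. 173.] 0.43
scene release [248. 168. 261. 175.] 0.41
scene release [310. 319. 344. 360.] 0.34
scene loupe [272. 240. 286. 255.] 0.77
scene tip frame [322.6 235.2] 0.71
scene tip frame [199.  185.3] 0.29
scene tip release_top [219.6 167.5] 0.62
scene tip release_top [254.9 169.1] 0.38
scene tip case [294.6 155.4] 0.91
scene tip case [291.4 216.3] 0.76
scene tip case [184.6 222.3] 0.56
```

View pics/top0.png

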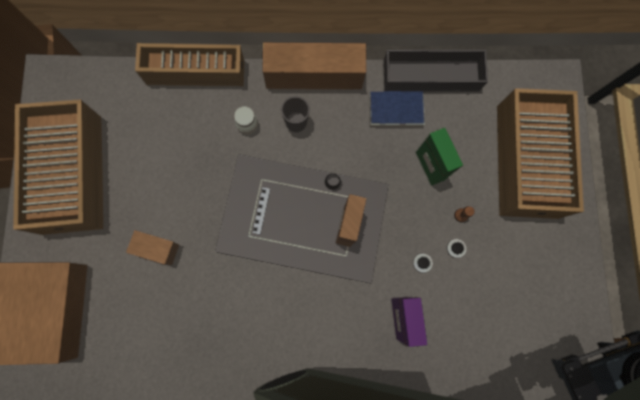

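View pics/scene0.png

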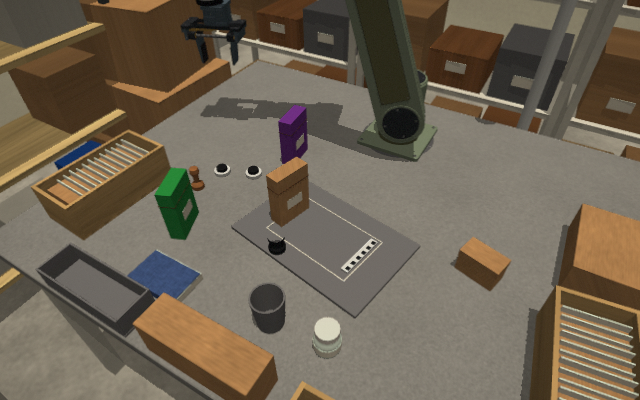

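The top view has +y to the left. The only brown standing case is at about (350,220). Its look-alikes are green (440,157) and purple (411,321), and both stay untouched. The scale bar is at (261,212). The release-like buttons are at (424,263) and (457,248), and the one farthest to the robot's left is (424,263). Next I'll take a close crop with geometry overlaid.

```bash
cat > m.py <<'E'
from h import *
from scipy.optimize import least_squares
im=cv2.imread("pics/top0.png")
# outline from picture corners, z=10
c=ray("top",[(261,180),(250,238),(348,255)],10); print("corners far-left, near-left, near-right",np.round(c,1))
print("buttons",np.round(ray("top",[(423.5,263),(457,248)],30),1))
# fit outline: bright pixels
g=im.min(axis=2).astype(int); 
def pose_pts(p,n=60):
    x,y,th=p; R=np.array([[np.cos(th),-np.sin(th)],[np.sin(th),np.cos(th)]])
    s=np.linspace(-1,1,n); q=np.r_[np.c_[75+0*s,125*s],np.c_[-75+0*s,125*s],np.c_[75*s,125+0*s]]
    return np.c_[q@R.T+[x,y],np.full(len(q),10)]
G=cv2.GaussianBlur(im.max(axis=2).astype(np.float32),(0,0),1.2)
best=None
y0=(c[1]+0)
ctr=(c[0]+c[2])[:2]/2; th0=np.arctan2(*(c[0]-c[1])[[1,0]])
print("init",ctr,th0)
def cost(p):
    q=proj("top",pose_pts(p)).astype(np.float32)
    return -cv2.remap(G,q[:,0].copy(),q[:,1].copy(),cv2.INTER_LINEAR).mean()
from scipy.optimize import minimize
r=minimize(cost,[*ctr,th0],method="Nelder-Mead",options=dict(initial_simplex=[[*ctr,th0],[ctr[0]+6,ctr[1],th0],[ctr[0],ctr[1]+6,th0],[ctr[0],ctr[1],th0+.03]]))
print("frame",np.round(r.x,3),r.fun); np.save("frame.npy",r.x)
ov=cv2.resize(im[140:290,230:480],None,fx=3.2,fy=3.2,interpolation=cv2.INTER_CUBIC)
for u in proj("top",pose_pts(r.x,12)): cv2.circle(ov,tuple(int(v) for v in (u-[230,140])*3.2+1.1),1,(0,0,255),-1)
cv2.imwrite("pics/crop1.png",ov)
E
python3 m.py
```

```text
corners far-left, near-left, near-right [[ 602.9  118.6   10. ]
 [ 452.4  143.    10. ]
 [ 409.9 -104.1   10. ]]
buttons [[ 389.3 -288.3   30. ]
 [ 426.5 -372.9   30. ]]
init [506.40332819   7.24218934] -0.16038513027772594
frame [ 5.0707e+02  8.9540e+00 -1.9900e-01] -108.93791198730469
```

View pics/crop1.png

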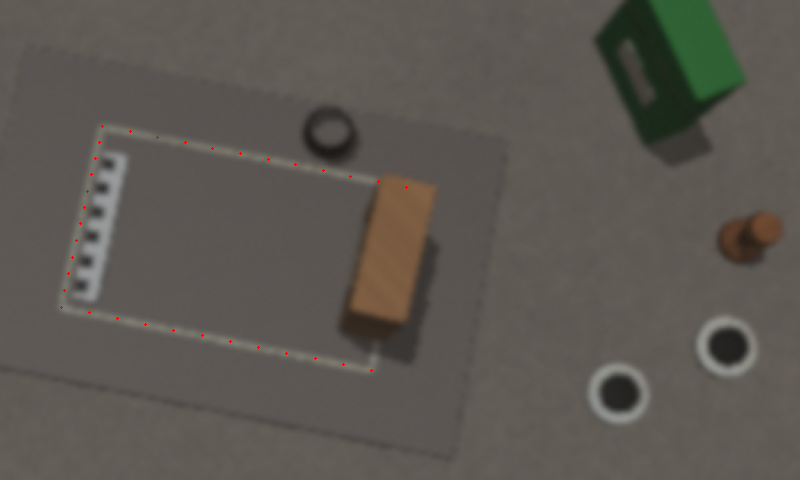

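```bash
cat > m2.py <<'E'
from h import *
f=np.load("frame.npy"); th=f[2]; R=np.array([[np.cos(th),-np.sin(th)],[np.sin(th),np.cos(th)]])
px=np.array([(382,176),(437,186),(403,322),(350,310)])/3.2+[230,140]
t=ray("top",px,160); print(np.round(t,1)); 
print("sides",[round(float(np.linalg.norm(t[i]-t[(i+1)%4])),1) for i in range(4)])
inf=(t[:,:2]-f[:2])@R; print("top corners in frame",np.round(inf,1))
c=t[:,:2].mean(0); e=(t[0]-t[3]+t[1]-t[2])[:2]; print("centre",c,"in frame",(c-f[:2])@R,"yaw of wide dir (vs frame)",np.arctan2(e[1],e[0])-th)
yaw=np.arctan2(e[1],e[0]); w=e/np.linalg.norm(e); n=np.array([-w[1],w[0]])
box=[[*(c+a*50*w+b*20*n),z] for z in (160,10) for a,b in ((1,1),(1,-1),(-1,-1),(-1,1))]
im=cv2.imread("pics/scene0.png"); K=4; x0,y0=200,130
ov=cv2.resize(im[y0:y0+150,x0:x0+200],None,fx=K,fy=K,interpolation=cv2.INTER_CUBIC)
P=[tuple(int(v) for v in (u-[x0,y0])*K) for u in proj("scene",box)]
for i in range(4):
    for a,b in ((i,(i+1)%4),(4+i,4+(i+1)%4),(i,i+4)): cv2.line(ov,P[a],P[b],(0,0,255),1)
q=[[*(f[:2]+R@np.array(v)),10] for v in ((75,125),(75,-125),(-75,-125),(-75,125))]
cv2.polylines(ov,[((proj("scene",q)-[x0,y0])*K).astype(int)],True,(255,0,0),1)
cv2.imwrite("pics/crop2.png",ov); print("top cam at",(-cal("top")[2].T@cal("top")[3]).round())
b=ray("scene",[(254,169),(222,168)],30); print("buttons scene@30",b.round(1))
b=ray("top",[(423.3,262.8),(456.8,248)],30); print("buttons top@30",b.round(1))
np.save("case.npy",[*c,yaw])
E
python3 m2.py
```

```text
[[ 532.9  -96.   160. ]
 [ 525.8 -134.5  160. ]
 [ 430.2 -109.   160. ]
 [ 438.4  -72.5  160. ]]
sides [39.2, 99.0, 37.4, 97.4]
top corners in frame [[  46.   -97.7]
 [  46.8 -136.9]
 [ -52.1 -130.8]
 [ -51.2  -93.4]]
centre [ 481.81497639 -102.98019301] in frame [  -2.63202475 -114.71808832] yaw of wide dir (vs frame) -0.052843381670349576
top cam at [ 322.   -2. 1175.]
buttons scene@30 [[ 401.9 -280.3   30. ]
 [ 443.3 -363.8   30. ]]
buttons top@30 [[ 389.8 -287.8   30. ]
 [ 426.5 -372.4   30. ]]
```

View pics/crop2.png

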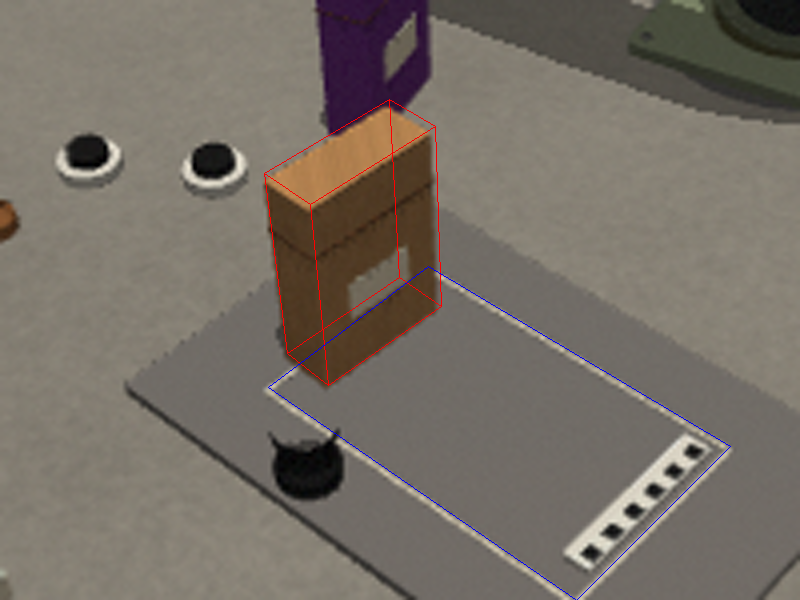

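The case model fits both views within about 2 mm. In frame coordinates the case is at (-3,-115), yaw -0.05. Its pivot edge is at y≈-95, so it should land over about -95…+55, inside the outline and clear of the scale bar.

```bash
cat >> h.py <<'E'
from scipy.spatial.transform import Rotation as Ro
def rows(*targets):
    s=state(); R0=Ro.from_euler("xyz",s["ee_rot"],degrees=True); p0=np.array(s["ee_pos"])
    for p,yaw in targets:
        R1=Ro.from_euler("xyz",[180,0,yaw],degrees=True)
        print(np.round(np.r_[R0.inv().apply(np.array(p)-p0)/500,(R0.inv()*R1).as_rotvec()/(np.pi/2)],4))
E
python3 - <<'E'
from h import *
def tri(a,b):
    f=lambda P: np.r_[proj("top",P)[0]-a,proj("scene",P)[0]-b]
    from scipy.optimize import least_squares
    r=least_squares(f,[390,-288,30]); return r.x.round(1),r.fun.round(2)
print("button",tri((423.4,262.8),(253,169.5)))
x,y,yaw=np.load("case.npy"); n=np.array([-np.sin(yaw),np.cos(yaw)]); print(n)
q=lambda d,z:[*(np.array([x,y])+d*n),z]; Y=np.degrees(yaw)
print(q(-85,240),Y); rows((q(-85,240),Y),(q(-85,160),Y))
E
```

```text
button (array([ 391.1, -292.5,   15.5]), array([ 0.31, -0.2 ,  0.43,  0.07]))
[0.24916286 0.9684616 ]
[np.float64(460.6361335709669), np.float64(-185.29942901806947), 240] -14.427979899948717
[ 7.431e-01 -4.914e-01 -8.100e-03  1.000e-04 -0.000e+00  3.785e-01]
[ 7.431e-01 -4.914e-01  1.519e-01  1.000e-04 -0.000e+00  3.785e-01]
```

```bash
python3 -m jog '0.743 -0.491 -0.008 0 0 0.378;0.743 -0.491 -0.008 0 0 0.378;0.743 -0.491 -0.008 0 0 0.378;0.743 -0.491 -0.008 0 0 0.378;0.743 -0.491 -0.008 0 0 0.378;0.743 -0.491 -0.008 0 0 0.378;0.743 -0.491 -0.008 0 0 0.378;0.743 -0.491 -0.008 0 0 0.378;0.743 -0.491 -0.008 0 0 0.378;0.743 -0.491 -0.008 0 0 0.378;0.743 -0.491 -0.008 0 0 0.378;0.743 -0.491 -0.008 0 0 0.378;0.743 -0.491 -0.008 0 0 0.378;0.743 -0.491 0.06 0 0 0.378;0.743 -0.491 0.12 0 0 0.378;0.743 -0.491 0.152 0 0 0.378;0.743 -0.491 0.152 0 0 0.378;0.743 -0.491 0.152 0 0 0.378' -1 20
python3 - <<'E'
from h import *
s=state(); print(s["ee_pos"],s["ee_rot"],s["gripper_width"],s["force"])
x,y,yaw=np.load("case.npy"); n=np.array([-np.sin(yaw),np.cos(yaw)]); q=lambda d,z:[*(np.array([x,y])+d*n),z]; Y=np.degrees(yaw)
rows(*[(q(d,160),Y) for d in (-60,-40,-34,0,10,20)])
w=save("wrist","w1.png"); save("scene","s1.png")
for r in tip_of("release_top","wrist")[:4]: print(r, ray("wrist",[r["location"]],20))
E
```

```text
time_s: 2.3
ee_pos: [459.8, -186.5, 159.7]
ee_rot: [180.0, 0.1, -14.5]
force: [1.2, -0.0, 0.2]
gripper_width: 0.5
[ 459.77843764 -186.48693371  159.71779034] [ 1.79989847e+02  8.66398590e-02 -1.44789650e+01] 0.4786582119387174 [ 1.23580632 -0.04537722  0.23028155]
[ 0.001  -0.0527 -0.0006  0.0001  0.001  -0.0006]
[ 0.001  -0.0927 -0.0006  0.0001  0.001  -0.0006]
[ 1.000e-03 -1.047e-01 -6.000e-04  1.000e-04  1.000e-03 -6.000e-04]
[ 9.000e-04 -1.727e-01 -6.000e-04  1.000e-04  1.000e-03 -6.000e-04]
[ 9.000e-04 -1.927e-01 -6.000e-04  1.000e-04  1.000e-03 -6.000e-04]
[ 9.000e-04 -2.127e-01 -6.000e-04  1.000e-04  1.000e-03 -6.000e-04]
{'location': [513.2, 178.9], 'confidence': 0.68} [[ 428.7664747  -382.36480424   20.        ]]
{'location': [438.2, 231.4], 'confidence': 0.6} [[ 392.22740775 -298.47074666   20.        ]]
```

View pics/w1.png

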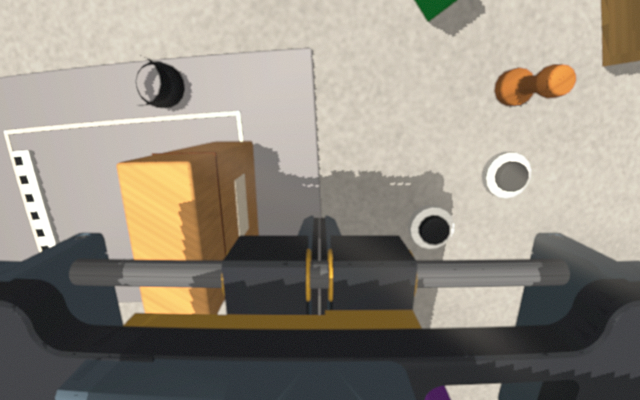

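The wrist view shows the closed fingers at (320,270) behind the case's outer face (120–255,145–315). The stamp and buttons are clear, with the wanted button at (433,230). I'll push now.

```bash
python3 -m jog '0 -0.05 0 0 0 0;0 -0.09 0 0 0 0;0 -0.105 0 0 0 0;0 -0.12 0 0 0 0;0 -0.135 0 0 0 0;0 -0.15 0 0 0 0;0 -0.165 0 0 0 0;0 -0.18 0 0 0 0;0 -0.195 0 0 0 0;0 -0.205 0 0 0 0;0 -0.205 0 0 0 0;0 -0.14 0 0 0 0;0 -0.08 0 0 0 0;0 0 0 0 0 0;0 0 0 0 0 0;0 0 0 0 0 0'
python3 - <<'E'
from h import *
save("top","t2.png"); im=save("scene","s2.png")
a=cv2.imread("pics/t2.png")[140:290,230:430]; b=cv2.imread("pics/s2.png")[130:280,200:400]
cv2.imwrite("pics/c2.png",np.hstack([cv2.resize(v,(400,300),interpolation=cv2.INTER_CUBIC) for v in (a,b)]))
E
```

```text
time_s: 3.78
ee_pos: [460.9, -188.2, 161.5]
ee_rot: [180.0, -0.2, -14.7]
force: [-0.5, -0.4, -0.2]
gripper_width: 0.3
```

View pics/c2.png

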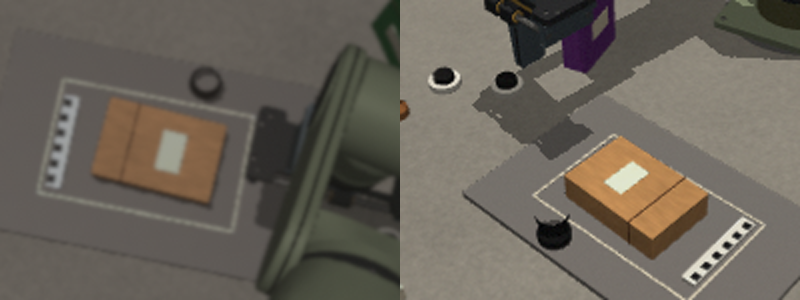

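The case lies flat inside the outline and clear of the bar. Next I'll measure it and triangulate the button from all three cameras.

Run:
```python
from h import *
from scipy.optimize import least_squares
f=np.load("frame.npy"); th=f[2]; R=np.array([[np.cos(th),-np.sin(th)],[np.sin(th),np.cos(th)]])
t=ray("top",np.array([(112,98),(227,127),(210,203),(93,174)])/2+[230,140],50)
print("case corners in frame",((t[:,:2]-f[:2])@R).round(1),"sides",[round(float(np.linalg.norm(t[i]-t[(i+1)%4]))) for i in range(4)])
save("wrist","w2.png"); s=state(); 
L=tip_of("release_top","wrist"); r=[(np.round(l["location"],1),round(l["confidence"],2)) for l in L]; print(r)
loc=min(L[:3],key=lambda l:np.linalg.norm(ray("wrist",[l["location"]],20)[0,:2]-[391,-293]))["location"]
fn=lambda P: np.r_[proj("top",P)[0]-(423.4,262.8),proj("scene",P)[0]-(253,169.5),(proj("wrist",P)[0]-loc)/3]
r=least_squares(fn,[390,-290,25]); print("button",r.x.round(1),r.fun.round(2)); b=r.x
for z in (15,25,35): print(z,ray("top",[(423.4,262.8)],z).round(1),ray("wrist",[loc],z).round(1),ray("scene",[(253,169.5)],z).round(1))
rows(([b[0],b[1],160],-14.5),([b[0],b[1],80],-14.5))
```

```text
case corners in frame [[ 53.7  54.6]
 [ 46.4 -92.8]
 [-50.6 -90.1]
 [-44.3  57.4]] sides [148, 97, 148, 98]
[(array([435.7, 233.5]), 0.98), (array([511.2, 181.3]), 0.57)]
button [ 390.6 -293.3   16.1] [ 0.72 -0.    0.28 -0.26 -0.85 -0.28]
15 [[ 390.7 -291.8   15. ]] [[ 388.4 -296.2   15. ]] [[ 391.  -294.2   15. ]]
25 [[ 390.1 -289.3   25. ]] [[ 393.3 -293.1   25. ]] [[ 400.5 -285.7   25. ]]
35 [[ 389.5 -286.8   35. ]] [[ 398.2 -289.9   35. ]] [[ 409.9 -277.2   35. ]]
[-0.084   0.2438  0.0029  0.0003 -0.0019  0.0015]
[-0.0845  0.2438  0.1629  0.0003 -0.0019  0.0015]
```

Case corners in the frame are x -51…+54 and y -93…+57, well inside ±75/±125. The button is at about (391,-293), with its top at about 16–20 mm.

```bash
python3 -m jog '-0.084 0.244 0.003 0 0 0;-0.084 0.244 0.003 0 0 0;-0.084 0.244 0.003 0 0 0;-0.084 0.244 0.003 0 0 0;-0.084 0.244 0.003 0 0 0;-0.084 0.244 0.08 0 0 0;-0.084 0.244 0.12 0 0 0;-0.084 0.244 0.163 0 0 0;-0.084 0.244 0.163 0 0 0;-0.084 0.244 0.163 0 0 0'
python3 - <<'E'
from h import *
save("wrist","w3.png"); save("scene","s3.png")
s=state(); print(s["ee_pos"],s["force"])
p=proj("wrist",[[390.6,-293.3,16],s["ee_pos"]-np.array([0,0,22])]); print(p.round(1))
a=cv2.imread("pics/w3.png"); b=cv2.imread("pics/s3.png")[110:210,190:350]
cv2.imwrite("pics/c3.png",np.hstack([cv2.resize(a,(400,250)),cv2.resize(b,(400,250),interpolation=cv2.INTER_CUBIC)]))
E
```

```text
time_s: 4.82
ee_pos: [391.3, -291.8, 79.5]
ee_rot: [-180.0, -0.1, -14.2]
force: [-0.4, 0.2, 1.2]
gripper_width: 0.3
[ 392.26642391 -293.20424532   81.09731818] [ 0.3351765  -0.07897746  0.21637991]
[[319.1 221.9]
 [318.4 242.3]]
```

View pics/c3.png

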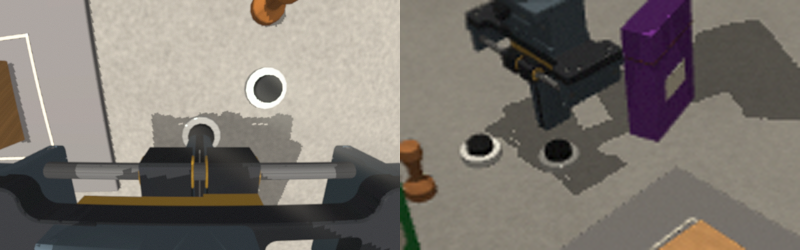

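Run:
```python
from h import *
print("ring",ray("wrist",[(322,217)],12).round(1),"button ",ray("wrist",[(322,215)],18).round(1))
# purple: top face in first top picture
im=cv2.imread("pics/top0.png").astype(int); m=(im[:,:,0]-im[:,:,1]>25)&(im[:,:,2]-im[:,:,1]>15); m[:285]=0;m[360:]=0
ys,xs=np.where(m); print(xs.min(),xs.max(),ys.min(),ys.max())
px=cv2.boxPoints(cv2.minAreaRect(np.c_[xs,ys].astype(np.float32))); print(px.round(),ray("top",px,160).round(),ray("top",px,10).round())
rows(([391,-293,60],-14.4),([391,-293,44],-14.4),([391,-293,30],-14.4))
```

```text
ring [[ 392.5 -296.1   12. ]] button  [[ 396.  -296.9   18. ]]
403 426 298 345
[[402. 299.]
 [420. 297.]
 [427. 344.]
 [408. 347.]] [[ 305. -206.  160.]
 [ 310. -245.  160.]
 [ 212. -254.  160.]
 [ 207. -215.  160.]] [[ 302. -236.   10.]
 [ 308. -281.   10.]
 [ 196. -291.   10.]
 [ 190. -247.   10.]]
[-0.0028  0.0002  0.0422  0.0007 -0.0033  0.0014]
[-0.0029  0.0001  0.0742  0.0007 -0.0033  0.0014]
[-3.100e-03  1.000e-04  1.022e-01  7.000e-04 -3.300e-03  1.400e-03]
```

Purple case clearance is about 55 mm, and the tool sits within about 3 mm of the button axis. I'll descend slowly and watch the force.

```bash
python3 -m jog '0 0.003 0.04 0 0 0;0 0.003 0.064 0 0 0;0 0.003 0.072 0 0 0;0 0.003 0.072 0 0 0;0 0.003 0.072 0 0 0'; python3 -m jog '0 0 0.004 0 0 0;0 0 0.008 0 0 0;0 0 0.008 0 0 0;0 0 0.008 0 0 0'
```

```text
time_s: 5.33
ee_pos: [392.9, -295.1, 46.1]
ee_rot: [179.9, -0.4, -14.3]
force: [0.0, -0.8, -1.0]
gripper_width: 0.0
time_s: 5.67
ee_pos: [393.8, -295.7, 42.8]
ee_rot: [179.8, -0.5, -14.3]
force: [2.3, -0.6, 2.2]
gripper_width: 0.6
```

```bash
python3 -m jog '-0.003 -0.002 0.004 0 0 0;-0.003 -0.002 0.004 0 0 0;-0.003 -0.002 0.004 0 0 0'; python3 -m jog '0 0 0.004 0 0 0;0 0 0.004 0 0 0;0 0 0.004 0 0 0';python3 -m jog '0 0 0.004 0 0 0;0 0 0.004 0 0 0;0 0 0.004 0 0 0'
```

```text
time_s: 5.92
ee_pos: [393.1, -294.9, 41.2]
ee_rot: [179.8, -0.6, -14.3]
force: [0.6, -1.0, 2.7]
gripper_width: 0.5
time_s: 6.17
ee_pos: [393.2, -294.9, 39.2]
ee_rot: [179.8, -0.6, -14.3]
force: [0.8, -0.8, 3.9]
gripper_width: 0.3
time_s: 6.42
ee_pos: [393.1, -295.0, 38.2]
ee_rot: [179.8, -0.6, -14.3]
force: [-1.7, 1.0, 13.3]
gripper_width: 0.5
```

The force rose like a spring (2→4 N) from about 44 mm to 38.5 mm. It then jumped to 13 N at the hard stop, so the button is fully down. I'll release it, retreat and check.

```bash
python3 -m jog '0 0 -0.02 0 0 0;0 0 -0.06 0 0 0;0 0 -0.12 0 0 0;0 0 -0.2 0 0 0;0 0.1 -0.28 0 0 0;0 0.2 -0.3 0 0 0;0 0.3 -0.3 0 0 0;0 0.4 -0.3 0 0 0;0 0.4 -0.3 0 0 0;0 0.4 -0.3 0 0 0;0 0.4 -0.3 0 0 0;0 0.4 -0.3 0 0 0;0 0.4 -0.3 0 0 0;0 0.4 -0.3 0 0 0'
python3 - <<'E'
from h import *
save("top","t4.png"); save("scene","s4.png"); print(state()["ee_pos"],state()["force"])
a=cv2.imread("pics/t4.png")[120:300,220:480]; b=cv2.imread("pics/s4.png")[110:290,180:400]
cv2.imwrite("pics/c4.png",np.hstack([cv2.resize(v,(400,300),interpolation=cv2.INTER_CUBIC) for v in (a,b)]))
E
```

```text
time_s: 7.58
ee_pos: [342.7, -486.0, 188.6]
ee_rot: [179.9, -0.6, -14.2]
force: [0.3, -0.2, 0.0]
gripper_width: 0.7
[ 342.82685187 -486.4943554   188.95565727] [ 0.96740755 -0.79004995 -0.22334308]
```

View pics/c4.png

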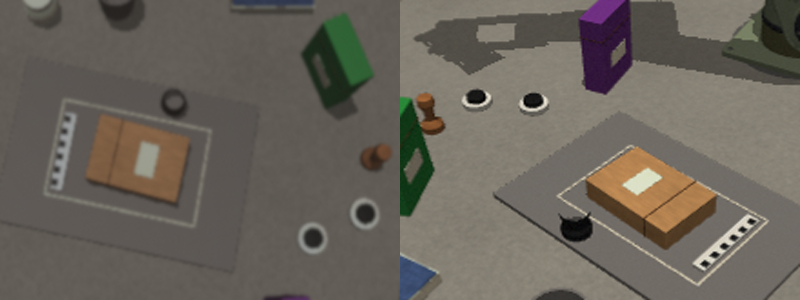

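The case lies flat inside the outline and the button is back up. The scale bar and bystanders are where they were, and the arm touches nothing. I'm handing the job in.

```bash
python3 -c "
from workcell import *
print(job_done())"
```

```text
the job is handed in; nothing more can be done
None
```

I tipped the brown case over near its top with the closed fingers, without lifting it, then pressed the left-most release button down and let it spring back. The job was handed in at about 7.7 s; no verdict was reported.

- **Case:** it lies flat. Its corners measured in the outline's frame run from -51 to +54 mm in x and -93 to +57 mm in y, inside the ±75 and ±125 mm lines. It looks clear of the photo scale, about 40 mm by calculation.
- **Button:** the force rose gently from 2 to 4 N as the tool came down from about 44 to 39 mm, then jumped to 13 N at the stop. That fits the full 6 mm of travel, but I had no direct reading of the joint. After I released it, it looks the same height as its neighbour in the last picture.
- **Everything else:** the photo scale, the green and purple look-alikes, the loupe and the stamp appear unmoved in the last picture. I did not check the jar, cup and low box closely at the end, but the arm never went near them.
- **Disagreement:** the three cameras and a closer wrist look put the button's centre up to about 5 mm apart, and its height came out at about 16 mm against about 22 mm from contact. I therefore pressed down slowly, going by force.

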